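Stand the slumped assortment case back up in its rack

ROBOT

A 7-joint arm with a two-finger parallel gripper is mounted at the origin on the work surface. World frame = base frame: x ahead of the robot, y to its left, z up, the work surface at z = 0. Lengths are in m, angles in rad, forces in N, time in s.
With the tool pointing down it reaches from about 0.35 to 0.9 m from the base axis. Payload 19.9 kg.
Tool frame: the origin (TCP) lies midway between the tips of the shut fingers; the grasp point (between the pads) lies 19 mm behind it (bot.hold_point_z is the distance from the TCP to the grasp point, in m); z points along the fingers, y is the line along which they close (so a half turn about z gives the same grasp; the last joint's range is limited). The gripper opens to 85 mm and grips with 20 to 120 N. Pads are 22 mm wide; open, the fingers measure 114 mm over their backs; the gripper's body (76 mm by 85 mm) begins 54 mm behind the grasp point. The pads swing forward as they close: fully open they stand 13 mm farther back than shut.
Start: joints at [1.111, 0.417, -0.01, 1.614, 0.005, 1.111, -0.053], TCP at [0.254, -0.571, 0.231] pointing down, gripper open.
Joint ranges: [-2.81, 2.81], [-0.39, 2.02], [-1.27, 1.25], [0.06, 2.57], [-1.19, 4.33], [0.19, 2], [-2.82, 2.82]. Speed limits (rad/s): [1.89, 1.89, 2.39, 2.39, 3.01, 3.01, 3.01].

INTERFACE

Orientations are given as [roll, pitch, yaw] about the fixed x, y, z axes, in that order (R = Rz(yaw) Ry(pitch) Rx(roll)).
In Python, from bench import bot gives the robot as it stands. The module is installed in compiled form; this text tells all that it offers.
- The arm moves only by the tool servo_tool, never from a script. Its argument "motion" is text: rows parted by semicolons, each of 7 numbers parted by spaces: the shift along the world's x, y, z in units of 0.4 m (1.0 is 0.4 m), then the turn, a rotation vector about the world's x, y, z in units of 90 degrees (1.0 is 90 degrees), then the gripper command: -1 is shut, 1 is fully open, values between are in proportion. In form: x y z rx ry rz fingers; .... A call has 1 to 20 rows; each row is the pose to reach, as a shift and turn from the pose commanded when the call began; what a row does not reach only later rows make up. A row lasts 1/10 s, in which the tool goes at most 50 mm and 8.59 degrees, less where a joint would pass 70% of its speed; a pose out of reach is approached as far as the arm can. A call with a number of a shift or a turn outside -1 to 1 is refused whole. A call with a gripper value outside its range is refused whole. The fingers move at their own pace and stop on an object; "grip_force" is the grip in N (left out, the last holds). Time passes only in rows, so rows that repeat a pose let the fingers close. It gives the time, the measured TCP pose, the force, the opening and the grip force at its end, in the units of the state.
- bot.sense(): the state, without advancing time (a new reading comes with each control period).
- bot.snapshot(name): name is "scene" or "side" or "wrist"; returns the picture (384x512x3 uint8, red, green, blue); there is no depth.
- bot.calibration(name): a dict with "camera_matrix" (3x3 intrinsics, pixels), "D" ([k1, k2, p1, p2, k3] as OpenCV has them; the pictures are not rectified), "R" (3x3) and "t" (3): a world point X has camera coordinates R X + t; the wrist camera has in their place "mount" (4x4, takes a point from camera to tool coordinates, whose origin is the TCP and whose axes are the flange's). Camera axes: x right, y down, z forward; pixel columns grow to the right and rows downward; lengths in m; the calibration is good to about 2 mm. A picture is of the moment at which its call begins: read the wrist's pose just before it. calibration takes no time and is no camera call.
- bot.finish_job(): hands the job in; it is judged then, once.
Trained networks look in the newest picture that a camera, given by its name, has taken for a name from the list of things; names that differ only in an ending like _2 or _b are one class to them, and where a whole thing is asked for, a point or a joint stands for the part that bears it (a point fixed in the world has none). Each returns a list of dicts, best first, with "confidence" (0 to 1); they miss things now and then, are a little off and sometimes report something else, mostly with a low value. They report only what shows in the picture. A call takes as long as a camera call. They do not tell look-alikes from the thing itself.
- bot.cut_out(label, camera): "region" (384x512 bool, what is visible of it).
- bot.mark_of(label, camera): "position" ([x, y, z] in m, in world coordinates, good to about 4 mm: a listed point, or the origin of a listed thing).
The state is a dict: "t": time; "joint_pos": joint angles; "dq": joint speeds; "tau": joint torques, N m; "tcp_pos": TCP position; "tool_rot": TCP orientation; "ft_force": force on the tool from outside, world axes, zero at the start; "moment": the same for the moment, N m; "opening": opening from 0.0 (shut) to 1.0 (fully open); "finger_force": force on a finger pad.
Only numpy, scipy, OpenCV 4.12 (cv2) and the standard library are available. Lean on these libraries where they do the work, as an engineer would, in place of code of your own. Each camera call takes 0.05 s, during which the arm holds its last target. There are 200 camera calls.

TASK

One of the assortment cases in the plywood rack has slumped sideways over the rack's low side and slid partly out. Push it back up onto its foot so it stands upright by itself next to the others, and push it in until its front is flush with theirs. Only push it: do not pick it up, and leave the other cases and the things on the bench where they are.

Things in the scene. Friction and masses are not known exactly. Their poses are not given: they have to be found in the camera images.
- case_rack: Plywood rack fixed on the bench, open at the front (-x) and top. Origin: on the bench (z = 0) under the middle of its floor; x from open front to back, y to its left. 12 mm floor, top at z = 12, front edge at x = -100 mm. Inner width 228 mm (y = -114 to +114). Three cases stand at its left (y = +113 to -21); the gap at its right (y = -21 to -114) is where the slumped case belongs.
- rack_back (a point): Point on the inner face of the rack's back panel, behind the gap, at the panel's top edge: (100, -67, 122 mm) in the rack's frame. Cases pushed home touch this panel with their rear; then their origin is at x = 0, z = 12 and their front at x = -100 mm in the rack's frame.
- rack_cheek (a point): Middle of the top inner edge of the rack's right cheek (side wall), over which the slumped case leans: (0, -114, 87 mm) in the rack's frame. The cheek is 12 mm thick (outer face at y = -126 mm) and runs along the whole depth.
- slumped_case: The slumped case, a grey assortment case, 200 deep (x) x 44 wide (y) x 165 mm high (z), about 0.5 kg, plastic. Origin: centre of its underside; x from front (handle) to rear, z up its height, y to its left (clear lid on the +y face). At first it leans 26 to 32 degrees to the right and sticks out 20 to 50 mm in front. At the front it is 44 mm wide at z = 130 to 165, below that a 30 mm handle bar.
- slumped_foot_right (a point): Middle of the slumped case's lower right edge (0, -22, 0 mm in its frame), the edge it pivots on. At the start it stands on the rack floor, 36 to 46 mm inside the right cheek. A few newtons at the top tip the case up; leaning less than about 15 degrees it drops onto its foot by itself. It slides on the floor (friction about 0.6).
- slumped_foot_left (a point): Middle of the slumped case's lower left edge (0, +22, 0 mm in its frame).
- slumped_top_right (a point): Middle of the slumped case's upper right edge (0, -22, 165 mm in its frame), the edge that overhangs outside the rack's right cheek at the start, about 155 mm above the bench. While the case is tipped up, its highest point reaches 185 mm above the bench; upright its top is at 177 mm.
- case_a: Left case of the row standing in the rack, a grey assortment case, 200 deep (x) x 44 wide (y) x 165 mm high (z), about 0.5 kg, loose. Origin: centre of its underside; x from front (handle) to rear, z up its height, y to its left (clear lid on the +y face).
- case_b: Middle case of the standing row, same kind. Origin: centre of its underside; x from front (handle) to rear, z up its height, y to its left (clear lid on the +y face).
- case_c: Right case of the standing row, next to the gap, same kind. Origin: centre of its underside; x from front (handle) to rear, z up its height, y to its left (clear lid on the +y face).
- flat_case: A fifth such case, lying flat on the bench to the left of the rack, lid up, 200 x 165 x 44 mm high. Origin: centre of its underside as it lies. Leave alone.
- pliers: Combination pliers with green grips lying flat in front of the rack, 200 mm long, 18 mm high; origin under them 77 mm behind the jaw tips, jaws to +x. Leave alone.
- screwdriver: Screwdriver with green handle, 200 mm, lying on the bench to the right of the rack, about 30 mm high; origin under its middle, tip to +x. Leave alone.
- tape_roll: Roll of black insulating tape lying flat to the right of the rack, 62 mm across, 19 mm high; origin: centre of its underside. Leave alone.
Things that resemble listed ones, but are neither listed nor needed, are in the scene too. What is shaped like the slumped_case but purple or turquoise is not meant. What is shaped like the case_b but orange is not meant.

How it is judged:
At the end, for the whole second after the job is handed in: The slumped case stands at rest on the rack floor in its gap, upright within 3.4 degrees, square to the rack within 6 degrees, its front flush with the others within 7 mm; the other cases stand upright within 12 mm, and the things on the bench lie within 20 mm, of where they were (angle between each of slumped_case, case_a, case_b, case_c's own z axis and vertical below 0.06 rad and angle between the x axis of slumped_case and the x axis of case_rack, either way round below 0.1 rad and x of slumped_case in the frame of case_rack between -0.007 and 0.007 m and y of slumped_case in the frame of case_rack between -0.095 and -0.035 m and z of slumped_case in the frame of case_rack between 0.006 and 0.018 m and linear speed of slumped_case below 0.02 m/s and angular speed of slumped_case below 0.1 rad/s and distance of each of case_a, case_b, case_c from where it was at the start of the episode below 0.012 m and distance of each of flat_case, pliers, screwdriver, tape_roll from where it was at the start of the episode below 0.02 m); the robot touches nothing.
It fails at once if the slumped case is picked up (both its lower edges more than 28 mm above the rack floor) (height (world z) of each of slumped_foot_right, slumped_foot_left above 0.04 m).
It fails at once if a standing case is pushed out of place or knocked over (moved more than 25 mm) (distance of any of case_a, case_b, case_c from where it was at the start of the episode above 0.025 m).
It fails at once if a thing on the bench is moved (more than 20 mm) (distance of any of flat_case, pliers, screwdriver, tape_roll from where it was at the start of the episode above 0.02 m).
It also fails if it takes over 54 s, if anything falls off the work surface, if the arm or the gripper's body presses on something with over 40 N, if the wrist force passes 120 N, or if a joint passes its speed limit or range.

## Working session

There is one attempt and no reset: what is moved stays moved. The work goes in short steps, Python scripts to look and compute and a tool call to move; the robot and the scene stay as the last step left them, time stands still between calls to the robot, and variables do not carry over. Pictures are saved under pics/ and viewed, at most 10 in all, crops included, and the job is handed in when it is done.

Besides the shell and the picture viewer there is one more tool, called after "Call:" as name(argument=value, ...), one argument or row to a line, values as JSON. servo_tool: Moves the arm, as the interface text tells. Shifts and turns lie within -1 to 1; 1 stands for 0.4 m of shift or 90 degrees of turn. Its arguments: {"type":"object","properties":{"motion":{"type":"string"},"grip_force":{"type":"number"}},"required":["motion"]}

```bash
mkdir -p pics; python3 - <<'E'
from bench import bot
import cv2,numpy as np
for c in ("scene","side"):
    im=bot.snapshot(c); cv2.imwrite(f"pics/{c}0.png",im[:,:,::-1])
    for l in ("case_rack","rack_back","rack_cheek","slumped_case","slumped_foot_right","slumped_top_right","case_a","case_b","case_c","pliers","screwdriver","tape_roll","flat_case"):
        try:
            r=bot.mark_of(l,c); print(c,l,[(np.round(d["position"],3).tolist(),round(d["confidence"],2)) for d in r[:4]])
        except Exception as e: print(l,e)
s=bot.sense(); print(s["t"],s["tcp_pos"],s["tool_rot"],s["opening"],s["ft_force"])
E
```

```text
scene case_rack []
scene rack_back []
scene rack_cheek []
scene slumped_case [([0.298, -0.192, 0.02], 0.97), ([0.308, 0.202, 0.021], 0.94), ([0.587, -0.12, 0.024], 0.74), ([0.389, 0.018, 0.004], 0.22)]
scene slumped_foot_right [([0.589, -0.143, 0.01], 0.86), ([0.313, 0.2, 0.044], 0.68), ([0.298, -0.191, 0.042], 0.57)]
scene slumped_top_right [([0.343, -0.348, 0.044], 0.88), ([0.328, 0.364, 0.05], 0.65), ([0.603, -0.223, 0.157], 0.61)]
scene case_a [([0.485, 0.508, 0.001], 0.91), ([0.61, 0.028, 0.013], 0.79), ([0.624, -0.062, 0.008], 0.71), ([0.616, -0.023, 0.013], 0.61)]
scene case_b [([0.485, 0.508, 0.001], 0.91), ([0.61, 0.028, 0.013], 0.79), ([0.624, -0.062, 0.008], 0.71), ([0.616, -0.023, 0.013], 0.61)]
scene case_c [([0.485, 0.508, 0.001], 0.91), ([0.61, 0.028, 0.013], 0.79), ([0.624, -0.062, 0.008], 0.71), ([0.616, -0.023, 0.013], 0.61)]
scene pliers []
scene screwdriver [([0.564, -0.4, -0.001], 0.63)]
scene tape_roll [([0.695, -0.306, -0.002], 0.78)]
scene flat_case [([0.617, 0.254, -0.0], 0.66)]
side case_rack [([0.627, -0.063, -0.003], 0.9)]
side rack_back [([0.739, -0.117, 
[... 343 characters left out ...]
0.95), ([0.602, -0.221, 0.155], 0.56)]
side case_a [([0.611, 0.028, 0.011], 0.93), ([0.628, -0.066, 0.013], 0.77), ([0.49, 0.507, -0.002], 0.58)]
side case_b [([0.611, 0.028, 0.011], 0.93), ([0.628, -0.066, 0.013], 0.77), ([0.49, 0.507, -0.002], 0.58)]
side case_c [([0.611, 0.028, 0.011], 0.93), ([0.628, -0.066, 0.013], 0.77), ([0.49, 0.507, -0.002], 0.58)]
side pliers [([0.394, 0.018, -0.004], 0.75)]
side screwdriver [([0.563, -0.401, -0.001], 0.89)]
side tape_roll [([0.694, -0.307, -0.001], 0.72)]
side flat_case [([0.615, 0.247, 0.004], 0.81)]
1.4 [ 0.25357215 -0.57121275  0.23123706] [-3.14146099e+00  6.56462687e-05  4.17782813e-01] 1.0005803374207154 [-0.15624812  0.2214982  -0.28031162]
```

View pics/scene0.png

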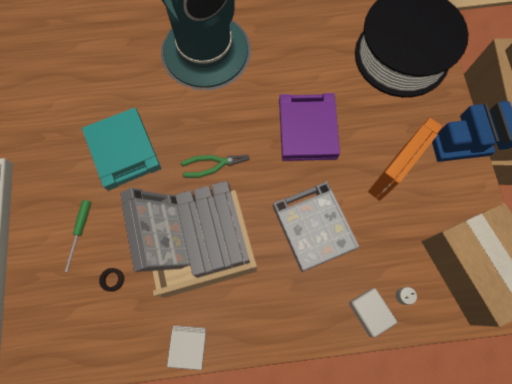

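View pics/side0.png

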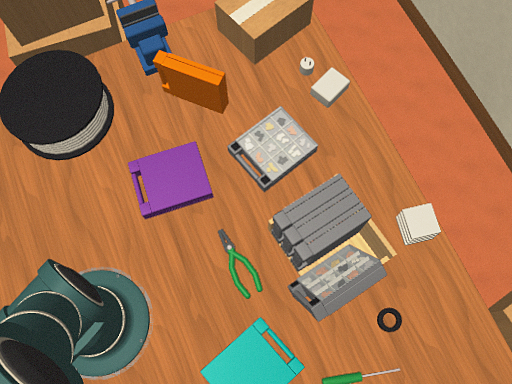

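The scene view shows the rack at about (190,240), with the slumped case at its left at about (155,230), leaning in -y and sticking out in front. The side view agrees. The purple, turquoise and orange cases are separate decoys.

From the marks, the rack origin is about (0.627, -0.063) and its yaw about 8.7°. The slumped foot is at rack (-48, -71) mm and the top edge at (-48, -153, 156) mm, so it leans about 29°. That fits the description.

Next I go to a point right of the overhanging top edge with the fingers shut.

Call:
servo_tool(
  motion="0.09 0.077 0 0 0 -0.017 -1;0.18 0.154 0 0 0 -0.034 -1;0.27 0.231 0 0 0 -0.051 -1;0.36 0.308 0 0 0 -0.068 -1;0.45 0.385 0 0 0 -0.085 -1;0.54 0.462 0 0 0 -0.102 -1;0.63 0.54 0 0 0 -0.119 -1;0.72 0.62 0 0 0 -0.136 -1;0.8 0.7 0 0 0 -0.153 -1;0.89 0.77 0 0 0 -0.17 -1;0.89 0.77 0 0 0 -0.17 -1;0.89 0.77 0 0 0 -0.17 -1;0.89 0.77 0 0 0 -0.17 -1",
)

```text
t: 2.7
tcp_pos: [0.6089, -0.2642, 0.2312]
tool_rot: [3.141, 0.001, 0.15]
ft_force: [-0.1, -0.8, -0.1]
opening: -0.003
finger_force: 0.0
```

```bash
python3 - <<'E'
from bench import bot
import cv2,numpy as np
s=bot.sense(); print(s["t"],s["tcp_pos"],s["tool_rot"],s["opening"],s["ft_force"])
im=bot.snapshot("wrist"); cv2.imwrite("pics/w1.png",im[:,:,::-1])
for l in ("case_rack","rack_back","rack_cheek","slumped_case","slumped_foot_right","slumped_top_right","case_a"):
    r=bot.mark_of(l,"wrist"); print(l,[(np.round(d["position"],3).tolist(),round(d["confidence"],2)) for d in r[:4]])
E
```

```text
2.7 [ 0.60892931 -0.26417635  0.23118937] [3.14129014e+00 5.68707945e-04 1.49756808e-01] -0.0031204145642076343 [-0.11415241 -0.78361739 -0.05617307]
case_rack [([0.629, -0.063, -0.002], 0.62)]
rack_back [([0.628, -0.061, -0.004], 0.65)]
rack_cheek []
slumped_case [([0.59, -0.118, 0.021], 0.73)]
slumped_foot_right [([0.688, -0.306, -0.0], 0.19)]
slumped_top_right [([0.606, -0.221, 0.152], 0.83), ([0.585, -0.108, 0.034], 0.38)]
case_a [([0.622, -0.064, 0.011], 0.97)]
```

View pics/w1.png

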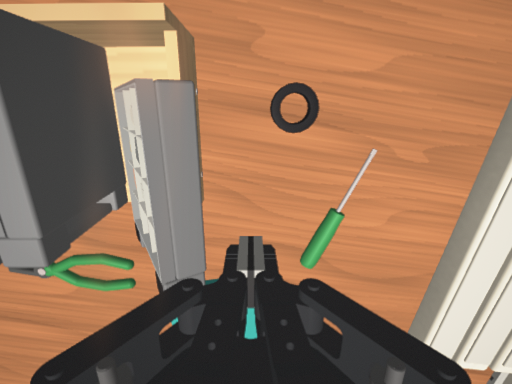

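The wrist view shows the case parallel to the tool. Its right top edge is at column ~203, and the fingers at (250,260) are clear to its right. Next: descend, then start pushing slowly.

Call:
servo_tool(
  motion="0 0 -0.1 0 0 0 -1;0 0 -0.2 0 0 0 -1;0 0 -0.265 0 0 0 -1;0 0 -0.265 0 0 0 -1;-0.004 0.025 -0.265 0 0 0 -1;-0.008 0.05 -0.265 0 0 0 -1;-0.010 0.0625 -0.265 0 0 0 -1;-0.012 0.075 -0.265 0 0 0 -1;-0.014 0.0875 -0.265 0 0 0 -1;-0.016 0.1 -0.265 0 0 0 -1;-0.018 0.1125 -0.265 0 0 0 -1;-0.02 0.125 -0.265 0 0 0 -1",
)

```text
t: 4.3
tcp_pos: [0.6022, -0.2145, 0.1266]
tool_rot: [3.139, -0.002, 0.15]
ft_force: [-3.7, -11.5, 24.4]
opening: 0.005
finger_force: 13.7
```

Call:
servo_tool(
  motion="-0.0015 0.01 0 0 0 0 -1;-0.003 0.02 0 0 0 0 -1;-0.0045 0.03 0 0 0 0 -1;-0.006 0.04 0 0 0 0 -1;-0.006 0.04 0 0 0 0 -1",
)

```text
t: 4.8
tcp_pos: [0.6009, -0.202, 0.1306]
tool_rot: [3.134, -0.006, 0.147]
ft_force: [-14.4, -19.4, 54.9]
opening: -0.002
finger_force: 29.8
```

```bash
python3 - <<'E'
from bench import bot
import cv2,numpy as np
for c in ("side","scene"):
    im=bot.snapshot(c)
    if c=="side": cv2.imwrite("pics/s2.png",cv2.resize(im[150:350,220:440,::-1],None,fx=2.5,fy=2.5))
    for l in ("slumped_case","slumped_foot_right","slumped_top_right"):
        r=bot.mark_of(l,c); print(l,[(np.round(d["position"],3).tolist(),round(d["confidence"],2)) for d in r[:4]])
E
```

```text
slumped_case [([0.308, 0.203, 0.021], 0.68)]
slumped_foot_right [([0.3, -0.191, 0.044], 0.94), ([0.312, 0.198, 0.044], 0.92), ([0.619, 0.247, 0.004], 0.63)]
slumped_top_right [([0.566, -0.402, -0.002], 0.67)]
slumped_case [([0.31, 0.2, 0.021], 0.96), ([0.59, -0.115, 0.017], 0.9), ([0.296, -0.193, 0.02], 0.88)]
slumped_foot_right [([0.31, 0.2, 0.046], 0.85), ([0.297, -0.193, 0.043], 0.6), ([0.616, 0.025, 0.015], 0.6), ([0.695, -0.309, -0.0], 0.27)]
slumped_top_right [([0.598, -0.19, 0.166], 0.97), ([0.328, 0.362, 0.048], 0.85)]
```

View pics/s2.png

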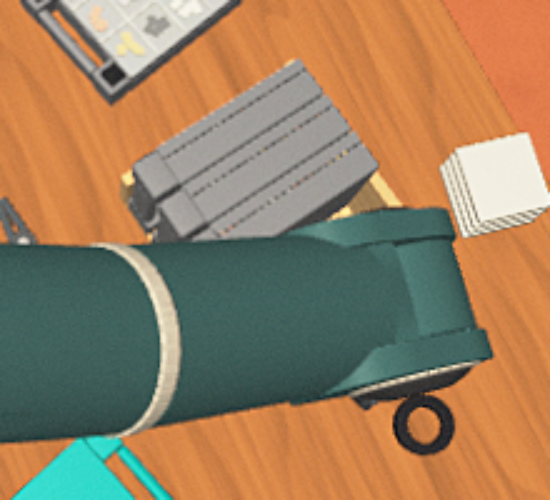

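The edge sits under the finger's knuckle, and the force is 55 N upward. I raise the tool so the contact is near the fingertip, then continue.

Call:
servo_tool(
  motion="0 0 0.02 0 0 0 -1;0 0 0.04 0 0 0 -1;0 0 0.06 0 0 0 -1;0 0 0.06 0 0 0 -1",
)

```text
t: 5.6
tcp_pos: [0.5996, -0.1969, 0.1501]
tool_rot: [3.141, -0.001, 0.151]
ft_force: [0.1, -0.8, -0.2]
opening: -0.0
finger_force: 0.0
```

```bash
python3 - <<'E'
from bench import bot
import cv2,numpy as np
bot.snapshot("scene")
for l in ("slumped_case","slumped_top_right"):
        r=bot.mark_of(l,"scene"); print(l,[(np.round(d["position"],3).tolist(),round(d["confidence"],2)) for d in r[:4]])
E
```

```text
slumped_case [([0.297, -0.193, 0.02], 0.75), ([0.313, 0.2, 0.019], 0.66), ([0.588, -0.117, 0.016], 0.56)]
slumped_top_right [([0.596, -0.161, 0.178], 0.95), ([0.326, 0.363, 0.049], 0.83), ([0.695, -0.308, 0.002], 0.17)]
```

The contact force is gone and the top edge reads z = 0.178, so the case has probably dropped upright. I back off and look.

Call:
servo_tool(
  motion="0.007 -0.05 0 0 0 0 -1;0.015 -0.1 0.1 0 0 0 -1;0.015 -0.1 0.2 0 0 0 -1;0.015 -0.1 0.3 0 0 0 -1;0.015 -0.1 0.3 0 0 0 -1",
)

```text
t: 6.25
tcp_pos: [0.607, -0.2378, 0.2744]
tool_rot: [3.138, -0.006, 0.151]
ft_force: [0.3, -0.0, -0.4]
opening: -0.002
finger_force: 0.0
```

```bash
python3 - <<'E'
from bench import bot
import cv2,numpy as np
im=bot.snapshot("wrist"); cv2.imwrite("pics/w3.png",im[:,:,::-1])
bot.snapshot("scene")
for c in ("wrist","scene"):
  for l in ("slumped_case","slumped_top_right","slumped_foot_right","case_c"):
    r=bot.mark_of(l,c); print(c,l,[(np.round(d["position"],3).tolist(),round(d["confidence"],2)) for d in r[:5]])
E
```

```text
wrist slumped_case [([0.592, -0.116, 0.009], 0.91), ([0.394, 0.018, 0.002], 0.44)]
wrist slumped_top_right [([0.594, -0.137, 0.174], 0.98)]
wrist slumped_foot_right [([0.592, -0.138, 0.01], 0.85)]
wrist case_c []
scene slumped_case [([0.587, -0.116, 0.012], 0.95), ([0.299, -0.189, 0.022], 0.88), ([0.308, 0.2, 0.02], 0.83)]
scene slumped_top_right [([0.343, -0.349, 0.043], 0.86), ([0.325, 0.364, 0.048], 0.84), ([0.588, -0.135, 0.181], 0.75)]
scene slumped_foot_right [([0.31, 0.199, 0.045], 0.8), ([0.296, -0.189, 0.042], 0.72)]
scene case_c [([0.616, -0.02, 0.015], 0.84), ([0.625, -0.065, 0.01], 0.75), ([0.613, 0.027, 0.012], 0.71), ([0.484, 0.507, 0.007], 0.68)]
```

View pics/w3.png

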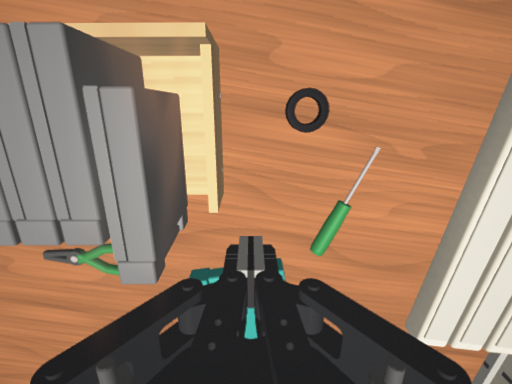

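The wrist view shows the case standing upright beside case_c, with its top front edge at about (140,280), still sticking out about 45 mm. The marks give its origin at (0.590, -0.116, 0.01), which is rack (-45, -47) mm. I move in front of it and descend.

Call:
servo_tool(
  motion="-0.08 0.05 0 0 0 0 -1;-0.16 0.1 0 0 0 0 -1;-0.24 0.15 0 0 0 0 -1;-0.32 0.2 0 0 0 0 -1;-0.39 0.25 0 0 0 0 -1;-0.39 0.25 0 0 0 0 -1;-0.39 0.25 -0.1 0 0 0 -1;-0.39 0.25 -0.2 0 0 0 -1;-0.39 0.25 -0.3 0 0 0 -1;-0.39 0.25 -0.385 0 0 0 -1;-0.39 0.25 -0.385 0 0 0 -1;-0.39 0.25 -0.385 0 0 0 -1",
)

```text
t: 7.95
tcp_pos: [0.4496, -0.1374, 0.1159]
tool_rot: [-3.141, 0.0, 0.151]
ft_force: [1.2, 0.7, 1.5]
opening: 0.002
finger_force: 0.0
```

```bash
python3 - <<'E'
from bench import bot
import cv2,numpy as np
im=bot.snapshot("wrist"); cv2.imwrite("pics/w4.png",im[:,:,::-1])
for l in ("slumped_case","case_c","case_rack"):
    r=bot.mark_of(l,"wrist"); print(l,[(np.round(d["position"],3).tolist(),round(d["confidence"],2)) for d in r[:5]])
E
```

```text
slumped_case [([0.591, -0.116, 0.012], 0.85)]
case_c []
case_rack [([0.389, 0.021, 0.003], 0.17)]
```

View pics/w4.png

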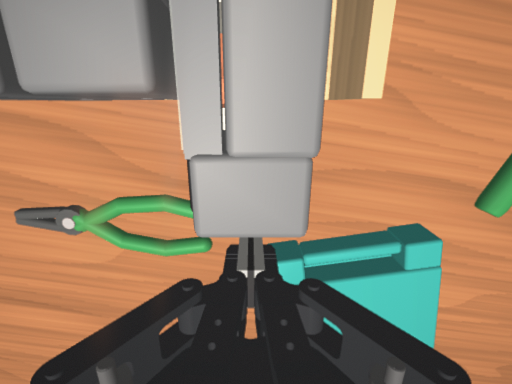

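The fingers at column 250 are centred on the case front, which spans columns 193–307. I push along the rack's x axis.

Call:
servo_tool(
  motion="0.025 0.004 0 0 0 0 -1;0.05 0.008 0 0 0 0 -1;0.06 0.009 0 0 0 0 -1;0.07 0.011 0 0 0 0 -1;0.08 0.012 0 0 0 0 -1;0.09 0.014 0 0 0 0 -1;0.1 0.015 0 0 0 0 -1;0.11 0.017 0 0 0 0 -1;0.12 0.018 0 0 0 0 -1;0.13 0.02 0 0 0 0 -1;0.14 0.021 0 0 0 0 -1;0.15 0.023 0 0 0 0 -1;0.15 0.023 0 0 0 0 -1",
)

```text
t: 9.45
tcp_pos: [0.5092, -0.1282, 0.1153]
tool_rot: [3.142, 0.001, 0.151]
ft_force: [-3.8, -0.5, 6.4]
opening: 0.003
finger_force: 0.0
```

```bash
python3 - <<'E'
from bench import bot
import cv2,numpy as np
for c in ("wrist","scene"):
  im=bot.snapshot(c)
  if c=="wrist": cv2.imwrite("pics/w5.png",im[:,:,::-1])
  for l in ("slumped_case","case_c","slumped_top_right","slumped_foot_right"):
    r=bot.mark_of(l,c); print(l,[(np.round(d["position"],3).tolist(),round(d["confidence"],2)) for d in r[:5]])
E
```

```text
slumped_case [([0.626, -0.11, 0.01], 0.62), ([0.641, -0.177, 0.088], 0.4)]
case_c []
slumped_top_right [([0.626, -0.108, 0.012], 0.73)]
slumped_foot_right []
slumped_case [([0.624, -0.108, 0.013], 0.97), ([0.312, 0.2, 0.022], 0.88), ([0.624, -0.064, 0.012], 0.54)]
case_c [([0.622, -0.061, 0.011], 0.85), ([0.487, 0.506, 0.005], 0.72), ([0.616, -0.018, 0.013], 0.65), ([0.613, 0.026, 0.013], 0.64)]
slumped_top_right [([0.329, 0.365, 0.049], 0.94), ([0.626, -0.134, 0.174], 0.81)]
slumped_foot_right [([0.698, -0.304, 0.0], 0.36)]
```

View pics/w5.png

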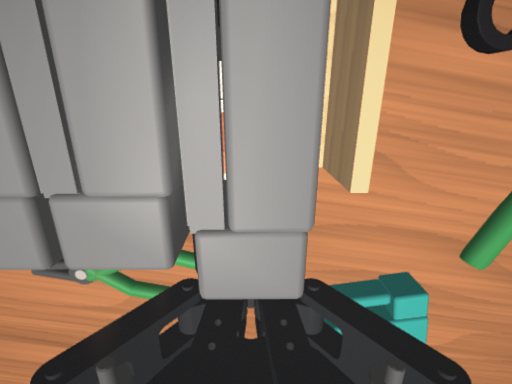

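The case front at row 298 still stands out from case_c's at row 268, about 10–13 mm short. Pushing force is about 4 N. I continue in small steps.

Call:
servo_tool(
  motion="0.006 0.001 0 0 0 0 -1;0.012 0.002 0 0 0 0 -1;0.018 0.003 0 0 0 0 -1;0.022 0.003 0 0 0 0 -1;0.022 0.003 0 0 0 0 -1",
)

```text
t: 10.45
tcp_pos: [0.5176, -0.1271, 0.1153]
tool_rot: [-3.141, 0.002, 0.15]
ft_force: [-9.2, -1.8, 8.4]
opening: 0.003
finger_force: 0.0
```

Call:
servo_tool(
  motion="0.004 0.001 0 0 0 0 -1;0.004 0.001 0 0 0 0 -1",
)

```text
t: 10.65
tcp_pos: [0.5191, -0.1267, 0.1153]
tool_rot: [-3.142, 0.002, 0.15]
ft_force: [-6.9, -1.0, 8.2]
opening: -0.001
finger_force: 0.0
```

Call:
servo_tool(
  motion="0.006 0.001 0 0 0 0 -1;0.01 0.002 0 0 0 0 -1;0.01 0.002 0 0 0 0 -1",
)

```text
t: 10.95
tcp_pos: [0.5224, -0.1262, 0.1152]
tool_rot: [-3.142, 0.003, 0.15]
ft_force: [-15.1, -2.4, 13.4]
opening: -0.002
finger_force: 0.0
```

```bash
python3 - <<'E'
from bench import bot
import cv2,numpy as np
im=bot.snapshot("wrist"); cv2.imwrite("pics/w6.png",im[:,:,::-1])
bot.snapshot("scene")
for l in ("slumped_case","case_c","slumped_top_right"):
    r=bot.mark_of(l,"scene"); print(l,[(np.round(d["position"],3).tolist(),round(d["confidence"],2)) for d in r[:5]])
E
```

```text
slumped_case [([0.636, -0.11, 0.013], 0.73), ([0.309, 0.202, 0.02], 0.63)]
case_c [([0.612, 0.026, 0.013], 0.84), ([0.489, 0.507, 0.004], 0.83), ([0.623, -0.063, 0.009], 0.78), ([0.613, -0.021, 0.014], 0.75)]
slumped_top_right [([0.326, 0.364, 0.052], 0.72), ([0.642, -0.13, 0.18], 0.71)]
```

View pics/w6.png

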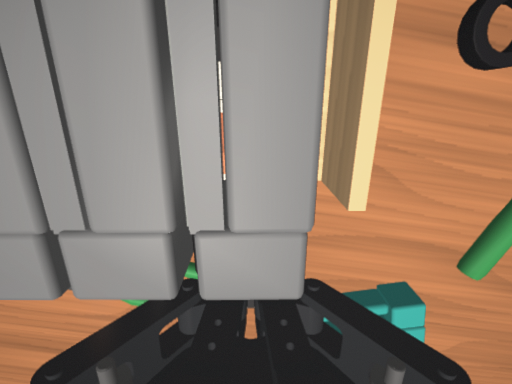

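The fronts now line up, with the case at row ~298 and case_c at row ~299. The force rose to 15 N, so it touches the back panel. I back off straight and check.

Call:
servo_tool(
  motion="-0.02 -0.003 0 0 0 0 -1;-0.06 -0.009 0 0 0 0 -1;-0.15 -0.023 0 0 0 0 -1;-0.15 -0.023 0.1 0 0 0 -1;-0.15 -0.023 0.2 0 0 0 -1;-0.15 -0.023 0.3 0 0 0 -1;-0.05 -0.003 0.35 0 0 0 -1;-0.05 -0.003 0.35 0 0 0 -1;-0.05 -0.003 0.35 0 0 0 -1",
)

```text
t: 12.1
tcp_pos: [0.5039, -0.1265, 0.2552]
tool_rot: [-3.141, -0.0, 0.152]
ft_force: [-0.7, -0.5, -0.7]
opening: -0.0
finger_force: 0.0
```

```bash
python3 - <<'E'
from bench import bot
import cv2,numpy as np
s=bot.sense();print(s["t"],s["tcp_pos"],s["ft_force"])
for c in ("wrist","side"):
  im=bot.snapshot(c); cv2.imwrite(f"pics/{c}7.png",im[:,:,::-1])
  for l in ("slumped_case","slumped_top_right","case_c","rack_cheek","slumped_foot_right"):
    r=bot.mark_of(l,c); print(c,l,[(np.round(d["position"],3).tolist(),round(d["confidence"],2)) for d in r[:5]])
E
```

```text
12.1 [ 0.50392187 -0.12649881  0.2551773 ] [-0.70411355 -0.48526372 -0.71269706]
wrist slumped_case [([0.314, 0.201, 0.021], 0.69)]
wrist slumped_top_right [([0.639, -0.129, 0.176], 0.95), ([0.345, -0.351, 0.045], 0.67)]
wrist case_c [([0.624, -0.066, 0.011], 0.97)]
wrist rack_cheek [([0.64, -0.173, 0.088], 0.91)]
wrist slumped_foot_right [([0.308, 0.197, 0.048], 0.76), ([0.691, -0.308, 0.001], 0.59)]
side slumped_case [([0.306, 0.2, 0.021], 0.82), ([0.295, -0.19, 0.018], 0.69)]
side slumped_top_right [([0.635, -0.126, 0.178], 0.93), ([0.324, 0.363, 0.046], 0.8)]
side case_c [([0.488, 0.508, -0.004], 0.83)]
side rack_cheek [([0.644, -0.174, 0.084], 0.62)]
side slumped_foot_right [([0.3, -0.189, 0.048], 0.67), ([0.313, 0.198, 0.045], 0.66)]
```

View pics/wrist7.png

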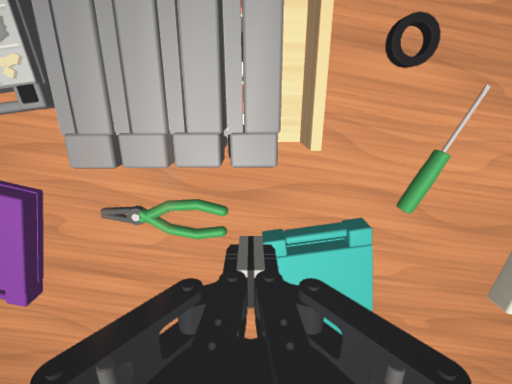

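The wrist view shows all four fronts in line at row ~166. The slumped case stands upright, parallel to the others and flush, and the robot is clear. I hand the job in.

```bash
python3 -c "
from bench import bot
print(bot.finish_job())"
```

```text
the job is handed in; nothing more can be done
None
```

The slumped case now stands upright in its gap, square to the others and with its front flush with theirs by the last camera picture. I handed the job in at about 12 s of the 54 s allowed, and the hand-in call returned no verdict.

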